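Stock the chocolate chiller and set its thermostat

ROBOT

A 6-joint arm with a two-finger parallel gripper is mounted at the origin on a cart in front of the work surface, level with it; the furniture and walls round the work are solid. World frame = base frame: x ahead of the robot, y to its left, z up, the work surface at z = 0. Lengths are in m, angles in degrees, forces in N, time in s.
With the tool pointing down it reaches from about 0.275 to 0.875 m from the base axis. Payload 12.5 kg.
Tool frame: the origin (TCP) lies where the fingers leave the gripper's body, on its centre line; the fingertips stand 73 mm ahead of it and the grasp point (between the pads) lies 54 mm ahead of it; z points along the fingers, y is the direction in which the jaws open and shut (so a half turn about z gives the same grasp; the last joint's range is limited). The gripper opens to 85 mm and grips with 20 to 120 N. Pads are 22 mm wide; open, the fingers measure 114 mm over their backs; the gripper's body (76 mm by 85 mm) begins 54 mm behind the grasp point. The pads swing forward as they close: fully open they stand 13 mm farther back than shut.
Start: joints at [-69.133, 20.094, 94.641, -0, 65.266, -4.847], TCP at [0.239, -0.496, 0.304] pointing down, gripper open.
Joint ranges: [-157.81, 157.81], [-45, 120.19], [0.68, 151.7], [-89.99, 269.99], [4.06, 180], [-164.3, 164.3]. Speed limits (degrees/s): [127.2, 127.2, 159.86, 180, 180, 180].

INTERFACE

Orientations are given as a 3x3 rotation matrix whose columns are the frame's x, y, z axes.
In Python, from workcell import env, viewer gives the robot as it stands.
- The arm moves only by the shell command python3 -m pendant 'ROWS' [OPENING] [FORCE]. ROWS is JSON, a list that holds one entry, the list of rows, each a list of 6 numbers: the shift along the tool's x, y, z in m, then the turn, a rotation vector about the tool's x, y, z in degrees. A call has 1 to 12 rows; each row shifts and turns the commanded pose from where the row before left it, along the tool's axes as they then stand; what a row does not reach is not made up. A row lasts 1/12 s, in which the tool goes at most 41.7 mm and 7.16 degrees, less where a joint would pass 70% of its speed; a pose out of reach is approached as far as the arm can. A call is refused whole if a number of a shift passes 0.0417 or a number of a turn 7.16, either way. A call with a gripper value outside its range is refused whole. OPENING is the closure, from 0 (fully open) to 1 (shut), set as the call begins (- or left out, the last holds). The fingers move at their own pace and stop on an object; FORCE is the grip in N (left out, the last holds). Time passes only in rows, so rows that do not move let the fingers close. It gives the time, the measured TCP pose, the force and the opening at its end, in the units of the state.
- env.read_state(): the state, without advancing time (a new reading comes with each control period).
- viewer.get_image(name): name is "side" or "top"; returns the picture (480x640x3 uint8, red, green, blue); there is no depth.
- viewer.camera_info(name): a dict with "fx", "fy", "cx", "cy" (pixels), "position" and "rotation" of the camera in the world. Camera axes: x right, y down, z forward; pixel columns grow to the right and rows downward; lengths in m; the calibration is good to about 2 mm. A picture is of the moment at which its call begins. camera_info takes no time and is no camera call.
- env.hand_in(): hands the job in, once; it reports no verdict.
The state is a dict: "t": time; "joint_pos": joint angles; "qd": joint speeds; "effort": joint torques, N m; "eef_pos": TCP position; "ee_rot": TCP orientation; "force": force on the tool from outside, world axes, zero at the start; "ft_torque": the same for the moment, N m; "opening": finger opening in m.
Only numpy, scipy, OpenCV 4.12 (cv2) and the standard library are available. Lean on these libraries where they do the work, as an engineer would, in place of code of your own. Each camera call takes 0.05 s, during which the arm holds its last target. There are 200 camera calls.

TASK

Stock the counter-top chocolate chiller: lift its loose lid off and lay it on the rubber counter mat, lay every wrapped chocolate bar that lies on the counter in the well, and put the lid back so that it sits square and flat on the rim. Turn the sunken thermostat dial up from its low overnight setting to the long white mark as well. Do not shove aside or knock over the mint tin and the square carton that stand nearby.

Things in the scene. Friction and masses are not known exactly. Their poses are not given: they have to be found in the camera images.
- well (a point): Centre of the well floor of the chiller, a white counter-top cool box fixed on a wooden counter whose top is 180 mm above the table. The well is 150 (x) x 206 (y) mm inside, 44 mm deep, with 12 mm walls, its floor 30 mm above the counter. Axes: x to the back, y to the left along the chiller's long side, z up. Right (-y) of the well the casing has a lower grey deck, 102 mm wide, with the dial.
- rim (a point): Centre of the mouth of the well, at the height of its flat rim (74 mm above the counter top, 44 mm above the well floor); same axes as well. The outside of the rim is 174 (x) x 230 (y) mm.
- lid_handle (a point): Centre of the lid's handle, a level bar 100 mm long along the lid's x, 16 mm wide (y) and 16 mm high, on two posts; 21 mm free beneath it. It is 43 mm above the rim when the lid is seated, 54 mm above the counter top when it lies on the mat. z up; seated square, its x and y lie along those of the well (a half turn makes no difference).
- lid: The chiller's loose lid, 0.3 to 0.45 kg: grey metal plate 174 (x) x 230 (y) x 14 mm, with a white plug beneath, 140 x 196 x 8 mm, that enters the well with 5 mm play all round. Origin at the centre of the underside of the plate, 43 mm below lid_handle. It starts seated on the rim.
- mat_mid (a point): Centre of the top of the thin dark rubber counter mat (200 (x) x 260 (y) x 3 mm, x and y its own axes; fixed on the counter left of the chiller, empty), where the lid is laid while the chiller is open.
- dial (a joint): Angle of the chiller's thermostat dial in rad, 0 to 4.2, growing clockwise seen from above. At 0 the pointer stands at the first tick (off, on the left); ticks every 0.7 rad; at 2.1 it stands at the one long white mark (chocolate setting), straight to the back (+x of the chiller). Starts between 0 and 0.9; stays where it is left (friction 0.06 N m).
- dial_grip (a point): On the dial's vertical axis, at mid height of its black bar grip: 42 mm long (x, towards the end with the white pointer line), 13 mm wide (y), 17 mm high, on a flat 42 mm disc whose top is 10 mm below this point. It sits in a round recess, 88 mm wide, 24 mm deep; the deck's top is 10 mm above this point, so only fingers opened part way (under 40 mm) go in.
- bar_0_mid (a point): Centre of a flow-wrapped chocolate bar with crimped ends, 40 (x) x 125 (y) x 16 mm, lying flat on the counter top (180 mm above the table; centre 8 mm up); z up, long axis along its y; 36 mm wide where the fingers hold it, 45 g. May be absent (None from the start).
- bar_1_mid (a point): Centre of a flow-wrapped chocolate bar with crimped ends, 38 (x) x 115 (y) x 17 mm, lying flat on the counter top (180 mm above the table; centre 8 mm up); z up, long axis along its y; 36 mm wide where the fingers hold it, 45 g. May be absent (None from the start).
- bar_2_mid (a point): Centre of a flow-wrapped chocolate bar with crimped ends, 40 (x) x 125 (y) x 16 mm, lying flat on the counter top (180 mm above the table; centre 8 mm up); z up, long axis along its y; 36 mm wide where the fingers hold it, 45 g. May be absent (None from the start).
- bar_3_mid (a point): Centre of a flow-wrapped chocolate bar with crimped ends, 38 (x) x 115 (y) x 17 mm, lying flat on the counter top (180 mm above the table; centre 8 mm up); z up, long axis along its y; 36 mm wide where the fingers hold it, 45 g. May be absent (None from the start).
- bar_4_mid (a point): Centre of a flow-wrapped chocolate bar with crimped ends, 40 (x) x 125 (y) x 16 mm, lying flat on the counter top (180 mm above the table; centre 8 mm up); z up, long axis along its y; 36 mm wide where the fingers hold it, 45 g. May be absent (None from the start).
- mint_tin: A round mint tin, 67 mm across, 23 mm high, on the counter; not part of the job, leave it alone. Origin under its centre.
- carton_sq: A square carton of sweets, 62 x 62 mm, 50 mm high, on the counter; not part of the job, leave it alone. Origin under its centre.

How it is judged:
By the outcome, as a careful person would: the job done as asked, in the order asked, and still so for the second after the job is handed in, with the robot touching nothing.
Of bar_0, bar_1, bar_2, bar_3, bar_4 only 3 to 5 are there at a start; the rules pass over those that are not, and their reading is None.
At some moment in a run one of bar_0, bar_1, bar_2, bar_3, bar_4 may be knocked a few centimetres aside while the robot is not near it.
Once in a run the grip may slacken for a moment while it holds something.
It also fails if it takes over 210 s, if anything falls off the work surface, if the arm or the gripper's body presses on something with over 40 N, if the wrist force passes 120 N, or if a joint passes its speed limit or range.

## Working session

There is one attempt and no reset: what is moved stays moved. The work goes in short steps, Python scripts to look and compute and a shell command to move; the robot and the scene stay as the last step left them, time stands still between calls to the robot, and variables do not carry over. Pictures are saved under pics/ and viewed, about 12 in all and at most 16, crops included, and the job is handed in when it is done.

```bash
ls; mkdir -p pics
python3 - <<'E'
from workcell import env, viewer
import cv2
for n in("top","side"):
    im=viewer.get_image(n); cv2.imwrite(f"pics/{n}0.png",im[:,:,::-1])
    c=viewer.camera_info(n); print(n,c)
s=env.read_state(); print(s)
E
```

```text
pics
top {'fx': 475.5142961126254, 'fy': 475.5142961126254, 'cx': 315.74869536409545, 'cy': 237.82087690082668, 'position': array([0.36418179, 0.10556274, 1.57166678]), 'rotation': array([[ 0.01579629, -0.99363885,  0.1115003 ],
       [-0.99967781, -0.01791053, -0.01798565],
       [ 0.01986827, -0.11118027, -0.99360163]])}
side {'fx': 482.5775055953022, 'fy': 482.5775055953022, 'cx': 318.6951273009322, 'cy': 249.1511333443545, 'position': array([0.06102189, 1.25578408, 0.78234861]), 'rotation': array([[-0.93784021, -0.1426635 ,  0.31639038],
       [-0.34692502,  0.35924035, -0.86636563],
       [ 0.00993856, -0.92227626, -0.38640358]])}
{'t': 0.1, 'joint_pos': array([-6.91342301e+01,  2.01225709e+01,  9.46730930e+01, -1.67932809e-03,
        6.52643612e+01, -4.84495998e+00]), 'qd': array([-0.05989675, -0.07786632, -0.12239301, -0.00736942, -0.05389684,
        0.03039209]), 'effort': array([ 1.67803639e-03, -5.06823277e+01, -2.91873533e+01, -6.36196341e-05,
        2.63148366e-03,  8.19125461e-06]), 'eef_pos': array([ 0.23856597, -0.49532655,  0.30340085]), 'ee_rot': array([[ 9.00990479e-01,  4.33838678e-01, -3.98021668e-04],
       [ 4.33838856e-01, -9.00989959e-01,  9.69448001e-04],
       [ 6.19705132e-05, -1.04614068e-03, -9.99999451e-01]]), 'force': array([-0.77156837, -0.63267874, -1.19019264]), 'ft_torque': array([ 0.02425535, -0.04092502, -0.00596724]), 'opening': 0.08558689995710539}
```

View pics/top0.png

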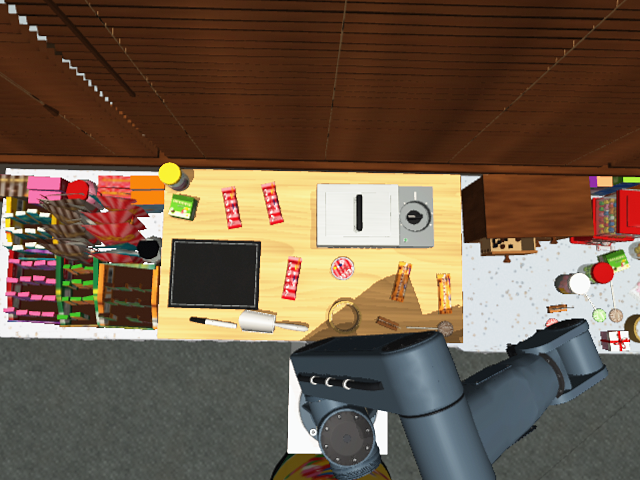

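View pics/side0.png

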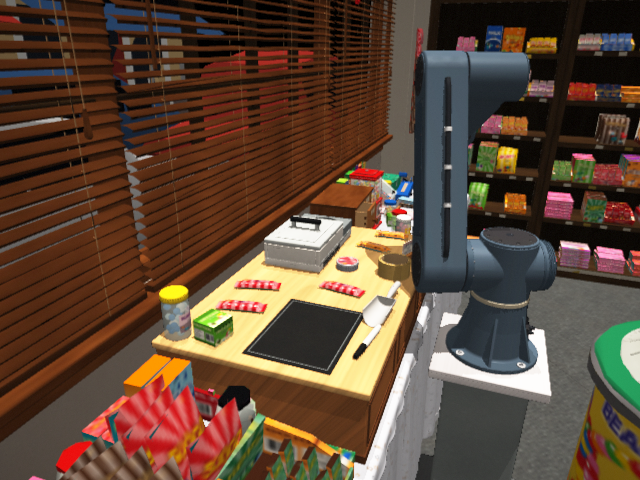

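The top view shows five bars: three red at about (232,207), (273,203) and (291,278), two orange at (401,281) and (444,292). The chiller is at (375,215) with its dial at (415,216), and the mat at (215,273). Next I'll measure them.

```bash
cat > h.py <<'E'
from workcell import env, viewer
import cv2, numpy as np
def ray(n,u,v):
    c=viewer.camera_info(n); d=c["rotation"]@np.array([(u-c["cx"])/c["fx"],(v-c["cy"])/c["fy"],1]); return c["position"],d
def onz(n,u,v,z):
    p,d=ray(n,u,v); return p+d*(z-p[2])/d[2]
def proj(n,P):
    c=viewer.camera_info(n); q=c["rotation"].T@(np.asarray(P)-c["position"]); return q[0]/q[2]*c["fx"]+c["cx"],q[1]/q[2]*c["fy"]+c["cy"]
def blobs(n,mask,z,amin=60):
    out=[]
    cs,_=cv2.findContours(mask.astype(np.uint8),cv2.RETR_EXTERNAL,cv2.CHAIN_APPROX_NONE)
    for c in cs:
        if cv2.contourArea(c)<amin: continue
        P=np.array([onz(n,*p[0],z)[:2] for p in c],np.float32)
        r=cv2.minAreaRect(P); b=cv2.boxPoints(r)
        e=[b[1]-b[0],b[2]-b[1]]; e=max(e,key=np.linalg.norm)
        a=np.degrees(np.arctan2(e[1],e[0]))%180
        out.append((np.round(r[0],4),np.round(sorted(r[1]),4),round(float(a),1),np.round(c[:,0].mean(0),0)))
    return out
def bars(im,n="top",z=0.19):
    h=cv2.cvtColor(im,cv2.COLOR_RGB2HSV); H,S,V=[h[...,i].astype(int) for i in range(3)]
    red=((H<6)|(H>170))&(S>130)&(V>60)
    og=(H>=6)&(H<22)&(S>190)&(V>60)
    for nm,m in(("red",red),("or",og)):
        m=m.astype(np.uint8); m[:168]=0; m[340:]=0; m[:,:165]=0; m[:,462:]=0
        m=cv2.morphologyEx(m,cv2.MORPH_CLOSE,np.ones((5,5)))
        for b in blobs(n,m,z): print(nm,*b)
def snap(n,name,crop=None,k=1):
    im=viewer.get_image(n); o=im
    if crop: x0,y0,x1,y1=crop; o=im[y0:y1,x0:x1]
    cv2.imwrite(f"pics/{name}.png",cv2.resize(o,None,fx=k,fy=k,interpolation=cv2.INTER_CUBIC)[:,:,::-1]); return im
def tcp():
    s=env.read_state(); R=s["ee_rot"]; print("t",round(s["t"],2),"pos",np.round(s["eef_pos"],4),"yaw x",round(float(np.degrees(np.arctan2(R[1,0],R[0,0]))),2),"F",np.round(s["force"],1),"op",round(s["opening"],4),"J",np.round(s["joint_pos"],0)); return s
E
python3 - <<'E'
from h import *
im=cv2.imread("pics/top0.png")[:,:,::-1].copy()
bars(im)
g=cv2.cvtColor(im,cv2.COLOR_RGB2GRAY); 
dark=(g<50).astype(np.uint8); 
print("mat"); 
m=dark.copy(); m[:230]=0; m[315:]=0; m[:,:165]=0; m[:,270:]=0
for b in blobs("top",m,0.183,500): print(*b)
print("handle"); m=dark.copy(); m[:185]=0;m[240:]=0;m[:,:345]=0;m[:,375:]=0
for b in blobs("top",m,0.305,50): print(*b)
print("dial"); m=dark.copy(); m[:190]=0;m[240:]=0;m[:,:398]=0;m[:,432:]=0
for b in blobs("top",m,0.235,30): print(*b)
o=im[165:345,160:470]
cv2.imwrite("pics/top0z.png",cv2.resize(o,None,fx=2.58,fy=2.58,interpolation=cv2.INTER_CUBIC)[:,:,::-1])
E
```

```text
red [0.4325 0.0043] [0.0495 0.0523] 0.4 [342. 268.]
red [0.3975 0.1495] [0.0382 0.1142] 171.6 [291. 279.]
red [0.6011 0.3295] [0.0382 0.114 ] 12.1 [231. 209.]
red [0.6164 0.2102] [0.0373 0.1143] 14.2 [272. 204.]
or [ 0.3579 -0.2956] [0.035  0.1009] 1.3 [442. 296.]
or [ 0.3916 -0.1675] [0.0349 0.1029] 166.8 [400. 284.]
or [ 0.7277 -0.1175] [0.0092 0.4666] 91.2 [384. 169.]
mat
[0.4101 0.3724] [0.1974 0.2569] 89.2 [214. 274.]
handle
[ 0.5775 -0.0331] [0.0109 0.0958] 0.3 [359. 212.]
dial
[ 0.5797 -0.1975] [0.0342 0.037 ] 135.6 [414. 217.]
```

View pics/top0z.png

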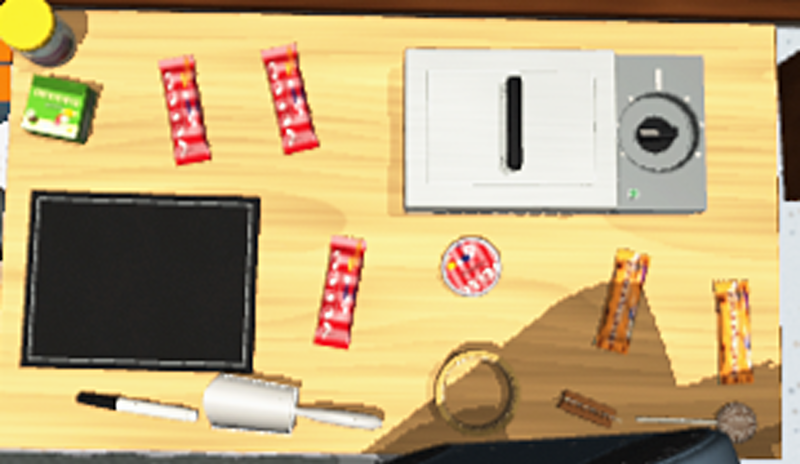

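The enlarged view confirms five bars and a lid handle along x. The dial grip points about left, with the white long mark straight to the back. The small brown piece at about (387,323) is not one of the bars. Next I'll refine the chiller, handle, dial and carton positions.

Run:
```python
from h import *
im=cv2.imread("pics/top0.png")[:,:,::-1].copy(); g=cv2.cvtColor(im,cv2.COLOR_RGB2GRAY)
h=cv2.cvtColor(im,cv2.COLOR_RGB2HSV)
m=((h[...,1]<40)&(g>205)).astype(np.uint8); m[:180]=0;m[250:]=0;m[:,:310]=0;m[:,402:]=0
m=cv2.morphologyEx(m,cv2.MORPH_CLOSE,np.ones((9,9)))
print("lid z.268"); [print(*b) for b in blobs("top",m,0.268,800)]
m=((g<110)).astype(np.uint8); m[:188]=0;m[236:]=0;m[:,:345]=0;m[:,375:]=0
print("handle"); [print(*b) for b in blobs("top",m,0.305,50)]
m=((h[...,0]>40)&(h[...,0]<75)&(h[...,1]>120)).astype(np.uint8); m[:185]=0; m[230:]=0;m[:,:160]=0;m[:,210:]=0
print("carton"); [print(*b) for b in blobs("top",m,0.23,50)]
# dial crop pixel values
o=im[196:238,394:438]; cv2.imwrite("pics/dial0.png",cv2.resize(o,None,fx=12,fy=12,interpolation=cv2.INTER_CUBIC)[:,:,::-1])
s=cv2.imread("pics/side0.png"); o=s[205:275,255:365]; cv2.imwrite("pics/side0z.png",cv2.resize(o,None,fx=7,fy=7,interpolation=cv2.INTER_CUBIC))
a=cv2.imread("pics/dial0.png"); b=cv2.imread("pics/side0z.png"); 
c=np.zeros((490,800,3),np.uint8); a=cv2.resize(a,(400,382)); b=cv2.resize(b,(400,255)); c[:382,:400]=a; c[:255,400:]=b; cv2.imwrite("pics/dial_side.png",c)
```

```text
lid z.268
[ 0.58   -0.0371] [0.1691 0.2334] 91.0 [358. 214.]
handle
[ 0.5775 -0.0331] [0.0162 0.0958] 0.4 [359. 212.]
carton
[0.6061 0.4628] [0.0468 0.0649] 77.7 [183. 204.]
```

View pics/dial_side.png

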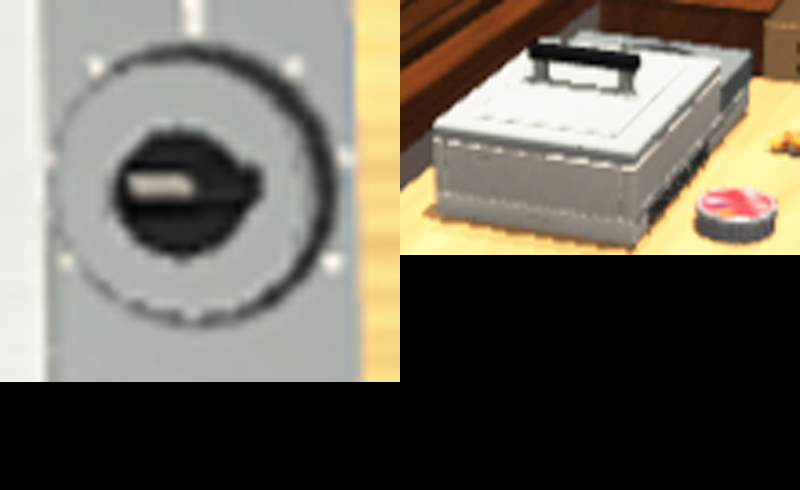

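Run:
```python
from h import *
for z in(.18,.22,.23,.24,.25): print(z,np.round(proj("side",[.491,-.25,z]),1),np.round(proj("side",[.491,-.149,z]),1),np.round(onz("top",433.3,216,z),4),np.round(onz("top",415.5,216.2,z),4),np.round(onz("top",394+181/9.09,196+193/9.09,z),4))
s=cv2.imread("pics/side0.png")[:,:,::-1]
g=cv2.cvtColor(s.copy(),cv2.COLOR_RGB2GRAY)
m=(g<45).astype(np.uint8); m[:214]=0;m[224:]=0;m[:,:285]=0;m[:,325:]=0
print([ (np.round(b[0],4),b[1],b[2]) for b in blobs("side",m,.297,20)])
ys,xs=np.nonzero(m); print(xs.min(),xs.max(),ys.min(),ys.max(), np.round(proj("side",[.578,-.034,.297]),1),xs.mean(),ys.mean())
print(np.round(proj("side",[.628,-.034,.297]),1),np.round(proj("side",[.528,-.034,.297]),1))
# mask of side near deck corner
o=s[205:250,320:365]; cv2.imwrite("pics/deckz.png",cv2.resize(o,None,fx=12,fy=12,interpolation=cv2.INTER_NEAREST)[:,:,::-1])
```

```text
0.18 [351.3 235.7] [342.5 246. ] [ 0.592  -0.2684  0.18  ] [ 0.5904 -0.2152  0.18  ] [ 0.5872 -0.2104  0.18  ]
0.22 [351.7 224.8] [342.8 234.6] [ 0.5854 -0.2576  0.22  ] [ 0.5839 -0.206   0.22  ] [ 0.5808 -0.2013  0.22  ]
0.23 [351.9 222.1] [342.9 231.7] [ 0.5838 -0.2549  0.23  ] [ 0.5822 -0.2037  0.23  ] [ 0.5792 -0.1991  0.23  ]
0.24 [352.  219.3] [343.  228.8] [ 0.5822 -0.2523  0.24  ] [ 0.5806 -0.2014  0.24  ] [ 0.5776 -0.1968  0.24  ]
0.25 [352.1 216.5] [343.1 225.9] [ 0.5805 -0.2496  0.25  ] [ 0.579  -0.1991  0.25  ] [ 0.576  -0.1945  0.25  ]
[(array([ 0.5919, -0.0446]), array([0.0646, 0.1254]), 4.4)]
285 324 214 223 [304.8 219.7] 301.57988165680473 218.77514792899407
[289.7 217.7] [320.3 221.8]
```

View pics/deckz.png

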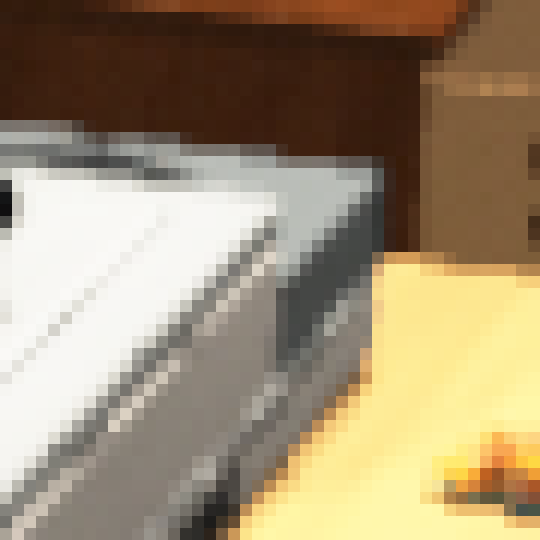

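Deck top comes out at about 0.24 m, so dial_grip is about (0.5805, -0.2013, 0.230), pointing left, roughly 90° from the mark. The handle is at about (0.578, -0.034, 0.297). First move.

```bash
python3 -m pendant '[[[0,0,-0.03,0,0,6.43],[0,0,-0.03,0,0,6.43],[0,0,-0.03,0,0,6.43],[0,0,-0.03,0,0,6.43],[0,0,0,0,0,0]]]' 0 100 && python3 -c "from h import *; tcp()"
```

```text
t: 0.52
eef_pos: [0.239, -0.4963, 0.4295]
ee_rot: [[1.0, -0.007, 0.003], [-0.007, -1.0, -0.008], [0.003, 0.008, -1.0]]
force: [0.2, -1.3, 0.2]
opening: 0.0853
t 0.52 pos [ 0.239  -0.4963  0.4295] yaw x -0.38 F [ 0.2 -1.3  0.2] op 0.0853 J [-69.  14.  85.   0.  81.  21.]
```

```bash
python3 -m pendant '[[[0.015,-0.02,0,0,0,0],[0.0215,-0.029,0,0,0,0],[0.0215,-0.029,0,0,0,0],[0.0215,-0.029,0,0,0,0],[0.0215,-0.029,0,0,0,0],[0.0215,-0.029,0,0,0,0],[0.0215,-0.029,0,0,0,0],[0.0215,-0.029,0,0,0,0],[0.0215,-0.029,0,0,0,0],[0.0215,-0.029,0,0,0,0],[0.0215,-0.029,0,0,0,0],[0.0215,-0.029,0,0,0,0]]]' && python3 -m pendant '[[[0.0215,-0.029,0,0,0,0],[0.0215,-0.029,0,0,0,0],[0.0215,-0.029,0,0,0,0],[0.015,-0.02,0,0,0,0],[0.008,-0.01,0,0,0,0],[0,0,0,0,0,0],[0,0,0,0,0,0]]]' >/dev/null && python3 -c "from h import *; tcp()"
```

```text
t: 1.52
eef_pos: [0.4909, -0.1548, 0.4234]
ee_rot: [[1.0, 0.001, -0.001], [0.001, -1.0, 0.0], [-0.001, -0.0, -1.0]]
force: [0.3, -0.1, 0.5]
opening: 0.0854
t 2.1 pos [ 0.5775 -0.0398  0.4233] yaw x 0.06 F [-0.4  0.6 -0.1] op 0.0852 J [-9. 18. 81. -0. 81. 81.]
```

```bash
python3 -m pendant '[[[0,-0.006,0.02,0,0,-0.3],[0,0,0.02,0,0,0],[0,0,0.02,0,0,0],[0,0,0.012,0,0,0],[0,0,0,0,0,0]]]' && python3 -m pendant '[[[0,0,0,0,0,0],[0,0,0,0,0,0],[0,0,0,0,0,0],[0,0,0,0,0,0],[0,0,0,0,0,0],[0,0,0,0,0,0],[0,0,0,0,0,0],[0,0,0,0,0,0]]]' 1 110 && python3 -c "from h import *; tcp()"
```

```text
t: 2.52
eef_pos: [0.5763, -0.0348, 0.3494]
ee_rot: [[1.0, 0.004, -0.004], [0.004, -1.0, 0.0], [-0.004, -0.0, -1.0]]
force: [-0.7, -0.3, -0.5]
opening: 0.0851
t: 3.18
eef_pos: [0.5778, -0.0334, 0.3528]
ee_rot: [[1.0, 0.005, 0.001], [0.005, -1.0, 0.0], [0.001, -0.0, -1.0]]
force: [-1.1, 1.4, 5.8]
opening: 0.014
t 3.18 pos [ 0.5778 -0.0334  0.3528] yaw x 0.3 F [-1.1  1.4  5.8] op 0.014 J [-8. 21. 87.  0. 73. 82.]
```

```bash
python3 -m pendant '[[[0,0,-0.005,0,0,0],[0,0,-0.01,0,0,0],[0,0,-0.015,0,0,0],[0,0,-0.02,0,0,0],[0,0,-0.02,0,0,0],[0,0,-0.01,0,0,0],[0,0,0,0,0,0],[0,0,0,0,0,0]]]' && python3 -c "
from h import *; tcp(); snap('side','side1',(140,80,460,380),2)"
```

```text
t: 3.85
eef_pos: [0.5776, -0.0335, 0.4315]
ee_rot: [[1.0, 0.005, -0.0], [0.005, -1.0, -0.0], [-0.0, 0.0, -1.0]]
force: [0.1, -0.5, -4.2]
opening: 0.0141
t 3.85 pos [ 0.5776 -0.0335  0.4315] yaw x 0.3 F [ 0.1 -0.5 -4.2] op 0.0141 J [-8. 18. 80. -0. 82. 82.]
```

View pics/side1.png

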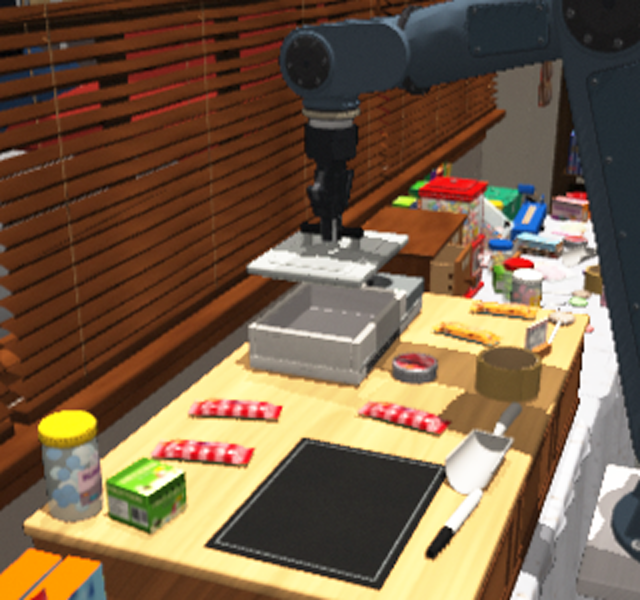

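The side view shows the lid held level over the open, empty well, weighing about 4.2 N. I'll carry it to the mat.

```bash
python3 -m pendant '[[[-0.005,-0.012,0,0,0,0],[-0.009,-0.022,0,0,0,0],[-0.0125,-0.0305,0,0,0,0],[-0.0125,-0.0305,0,0,0,0],[-0.0125,-0.0305,0,0,0,0],[-0.0125,-0.0305,0,0,0,0],[-0.0125,-0.0305,0,0,0,0],[-0.0125,-0.0305,0,0,0,0],[-0.0125,-0.0305,0,0,0,0],[-0.0125,-0.0305,0,0,0,0],[-0.0125,-0.0305,0,0,0,0],[-0.0125,-0.0305,0,0,0,0]]]' >/dev/null && python3 -m pendant '[[[-0.0125,-0.0305,0,0,0,0],[-0.009,-0.022,0,0,0,0],[-0.005,-0.012,0,0,0,0],[-0.002,-0.002,0,0,0,0],[0,0,0,0,0,0],[0,0,0,0,0,0]]]' > /dev/null && python3 -c "from h import *; tcp()"
```

```text
t 5.4 pos [0.4083 0.3704 0.4315] yaw x 0.28 F [-0.3 -0.4 -3.9] op 0.0136 J [ 37.  15.  84.  -0.  81. 127.]
```

```bash
python3 -m pendant '[[[0.0015,-0.0015,0.02,0,0,0.5],[0,0,0.03,0,0,0.4],[0,0,0.03,0,0,0],[0,0,0.025,0,0,0],[0,0,0.015,0,0,0],[0,0,0.01,0,0,0],[0,0,0.005,0,0,0],[0,0,0.003,0,0,0],[0,0,0.002,0,0,0],[0,0,0,0,0,0],[0,0,0,0,0,0]]]' && python3 -c "from h import *; tcp()"
```

```text
t: 6.32
eef_pos: [0.4099, 0.3727, 0.2927]
ee_rot: [[1.0, -0.011, 0.001], [-0.011, -1.0, 0.001], [0.001, -0.001, -1.0]]
force: [0.2, -0.7, -3.2]
opening: 0.0139
t 6.32 pos [0.4099 0.3727 0.2927] yaw x -0.61 F [ 0.2 -0.7 -3.2] op 0.0139 J [ 37.  21.  95.  -0.  64. 128.]
```

```bash
python3 -m pendant '[[[0,0,0.002,0,0,0],[0,0,0.001,0,0,0],[0,0,0.001,0,0,0],[0,0,0,0,0,0]]]' && python3 -m pendant '[[[0,0,0,0,0,0],[0,0,0,0,0,0],[0,0,0,0,0,0],[0,0,0,0,0,0],[0,0,0,0,0,0]]]' 0.3 && python3 -c "from h import *; tcp()"
```

```text
t: 6.65
eef_pos: [0.4097, 0.3727, 0.2897]
ee_rot: [[1.0, -0.01, 0.001], [-0.01, -1.0, 0.001], [0.001, -0.001, -1.0]]
force: [-5.2, -5.1, 11.3]
opening: 0.014
t: 7.07
eef_pos: [0.4097, 0.3726, 0.2879]
ee_rot: [[1.0, -0.011, 0.0], [-0.011, -1.0, 0.0], [0.0, -0.0, -1.0]]
force: [-0.6, -0.3, 1.1]
opening: 0.0597
t 7.07 pos [0.4097 0.3726 0.2879] yaw x -0.6 F [-0.6 -0.3  1.1] op 0.0597 J [ 37.  21.  95.   0.  63. 128.]
```

```bash
python3 -m pendant '[[[0,0,-0.02,0,0,0],[0,0,-0.025,0,0,0],[0.01,0.003,-0.025,0,0,0],[0.02,0.005,-0.015,0,0,0],[0,0,0,0,0,0]]]' && python3 -c "
from h import *; tcp(); im=snap('top','top2',(160,160,470,345),2.58);bars(im)"
```

```text
t: 7.48
eef_pos: [0.4421, 0.3641, 0.3763]
ee_rot: [[1.0, -0.012, 0.005], [-0.012, -1.0, 0.003], [0.005, -0.003, -1.0]]
force: [0.6, 0.4, 0.4]
opening: 0.0594
t 7.48 pos [0.4421 0.3641 0.3763] yaw x -0.66 F [0.6 0.4 0.4] op 0.0594 J [ 35.  19.  86.  -0.  75. 125.]
red [0.4335 0.0029] [0.051  0.0519] 173.8 [342. 268.]
red [0.3975 0.1495] [0.0384 0.1142] 171.6 [291. 279.]
red [0.601  0.3297] [0.0372 0.1151] 11.2 [231. 209.]
red [0.6165 0.2102] [0.0373 0.1146] 14.2 [272. 204.]
or [ 0.3627 -0.2887] [0.034  0.1109] 9.1 [442. 295.]
or [ 0.3925 -0.1679] [0.0342 0.1021] 166.3 [400. 283.]
or [ 0.728  -0.1294] [0.0092 0.4428] 91.2 [388. 169.]
```

View pics/top2.png

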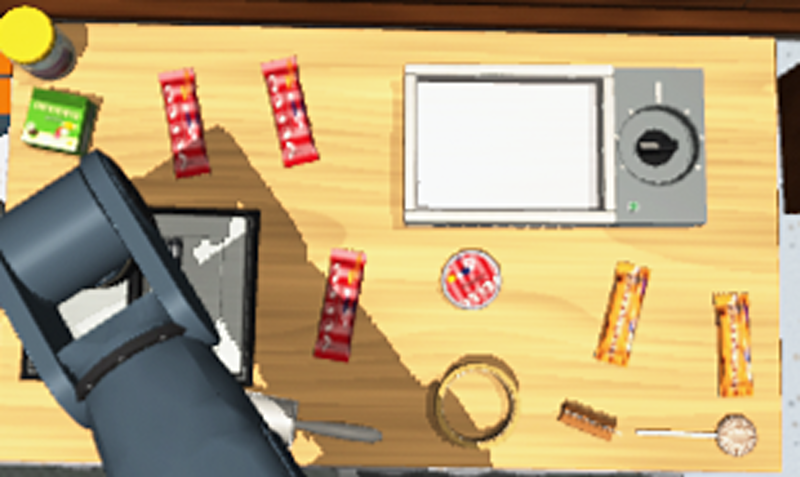

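```bash
python3 -m pendant '[[[0.02,0.004,0,0,0,0],[0.035,0.007,0,0,0,0],[0.035,0.007,0,0,0,0],[0.035,0.007,0,0,0,0],[0.024,0.005,0,0,0,0],[0.01,0.003,0,0,0,-6],[0,0,0,0,0,-6.2],[0,0,0,0,0,0],[0,0,0,0,0,0]]]' 0.3 90 && python3 -c "from h import *; tcp()"
```

```text
t: 8.28
eef_pos: [0.5976, 0.3298, 0.3717]
ee_rot: [[0.98, 0.198, -0.002], [0.198, -0.98, -0.001], [-0.002, 0.0, -1.0]]
force: [-0.3, 0.2, 0.3]
opening: 0.0597
t 8.28 pos [0.5976 0.3298 0.3717] yaw x 11.42 F [-0.3  0.2  0.3] op 0.0597 J [ 25.  32.  67.   0.  81. 104.]
```

```bash
python3 -m pendant '[[[0.003,0,0.02,0,0,0],[0,0,0.03,0,0,0],[0,0,0.03,0,0,0],[0,0,0.02,0,0,0],[0,0,0.01,0,0,0],[0,0,0.006,0,0,0],[0,0,0,0,0,0],[0,0,0,0,0,0]]]' && python3 -m pendant '[[[0,0,0,0,0,0],[0,0,0,0,0,0],[0,0,0,0,0,0],[0,0,0,0,0,0],[0,0,0,0,0,0],[0,0,0,0,0,0]]]' 1 40 && python3 -m pendant '[[[0,0,-0.01,0,0,0],[0,0,-0.02,0,0,0],[0,0,-0.03,0,0,0],[0,0,-0.03,0,0,0],[0,0,-0.01,0,0,0],[0,0,0,0,0,0],[0,0,0,0,0,0]]]' && python3 -c "
from h import *; tcp(); snap('side','side3',(140,130,440,355),2)"
```

```text
t: 8.95
eef_pos: [0.6013, 0.3306, 0.2581]
ee_rot: [[0.98, 0.2, 0.001], [0.2, -0.98, 0.001], [0.001, -0.0, -1.0]]
force: [0.8, 0.3, 0.0]
opening: 0.0601
t: 9.45
eef_pos: [0.6015, 0.3304, 0.2585]
ee_rot: [[0.98, 0.201, 0.002], [0.201, -0.98, 0.001], [0.002, -0.001, -1.0]]
force: [-1.1, -0.4, 6.8]
opening: 0.0345
t: 10.03
eef_pos: [0.601, 0.3301, 0.3567]
ee_rot: [[0.98, 0.201, 0.0], [0.201, -0.98, -0.0], [0.0, 0.0, -1.0]]
force: [-0.5, 0.2, -2.4]
opening: 0.0348
t 10.03 pos [0.601  0.3301 0.3567] yaw x 11.59 F [-0.5  0.2 -2.4] op 0.0348 J [ 25.  32.  68.  -0.  79. 103.]
```

View pics/side3.png

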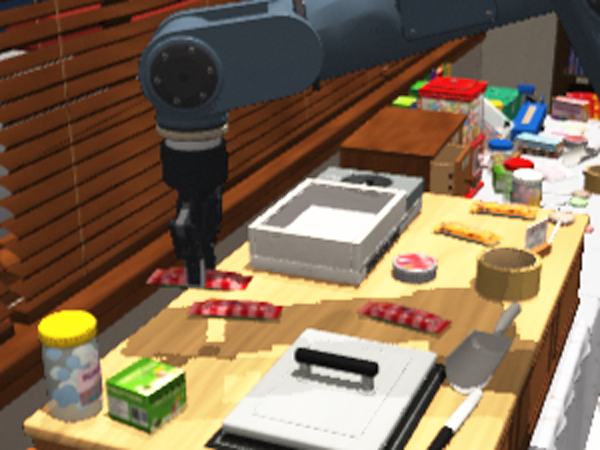

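```bash
python3 -c "
from h import *
for u,v in((316.6,215),(398,215),(357,185.6)): print(onz('top',u,v,.254))"; python3 -m pendant '[[[0,0,-0.01,0,0,5.65],[0,0,-0.01,0,0,5.65],[-0.002,0.02,0,0,0,0],[-0.0025,0.034,0,0,0,0],[-0.0025,0.034,0,0,0,0],[-0.0025,0.034,0,0,0,0],[-0.0025,0.034,0,0,0,0],[-0.0025,0.034,0,0,0,0],[-0.0025,0.034,0,0,0,0],[-0.0025,0.034,0,0,0,0],[-0.0025,0.034,0,0,0,0],[-0.002,0.014,0,0,0,0]]]' >/dev/null; python3 -m pendant '[[[0,0,0,0,0,0],[0,0,0,0,0,0]]]' >/dev/null;python3 -c "from h import *; tcp()"
```

```text
[0.57647308 0.08034118 0.254     ]
[ 0.58082416 -0.14870906  0.254     ]
[ 0.66276376 -0.03262619  0.254     ]
t 11.25 pos [0.5785 0.024  0.3758] yaw x 0.22 F [ 0.4 -0.6 -0.3] op 0.0343 J [-2. 20. 85.  0. 76. 88.]
```

```bash
python3 -m pendant '[[[0,0,0.02,0,0,0],[0,0,0.025,0,0,0],[0,0,0.02,0,0,0],[0,0,0.012,0,0,0],[0,0,0.006,0,0,0],[0,0,0.002,0,0,0],[0,0,0,0,0,0],[0,0,0,0,0,0]]]' && python3 -m pendant '[[[0,0,0,0,0,0],[0,0,0,0,0,0],[0,0,0,0,0,0],[0,0,0,0,0,0]]]' 0.46 && python3 -m pendant '[[[0,0,-0.01,0,0,0],[0,0,-0.02,0,0,0],[0,0,-0.03,0,0,0],[0,0,-0.03,0,0,0]]]' && python3 -c "from h import *; tcp()"
```

```text
t: 11.92
eef_pos: [0.579, 0.0246, 0.2926]
ee_rot: [[1.0, 0.006, 0.001], [0.006, -1.0, 0.0], [0.001, -0.0, -1.0]]
force: [-0.5, -0.9, 0.3]
opening: 0.0347
t: 12.25
eef_pos: [0.5788, 0.024, 0.2923]
ee_rot: [[1.0, 0.005, 0.001], [0.005, -1.0, -0.0], [0.001, 0.0, -1.0]]
force: [-1.7, -1.0, 0.1]
opening: 0.0464
t: 12.58
eef_pos: [0.5784, 0.024, 0.3835]
ee_rot: [[1.0, 0.005, -0.001], [0.005, -1.0, 0.0], [-0.001, -0.0, -1.0]]
force: [-0.2, -0.3, 0.4]
opening: 0.0461
t 12.58 pos [0.5784 0.024  0.3835] yaw x 0.29 F [-0.2 -0.3  0.4] op 0.0461 J [-2. 19. 84.  0. 76. 87.]
```

```bash
python3 -c "
from h import *; im=snap('top','top3');bars(im)"; python3 -m pendant '[[[0.005,-0.02,0,0,0,0],[0.007,-0.035,0,0,0,0],[0.007,-0.035,0,0,0,0],[0.007,-0.035,0,0,0,0],[0.007,-0.035,0,0,0,0],[0.005,-0.02,0,0,0,0],[0,-0.006,0,0,0,-7],[0,0,0,0,0,-6.8],[0,0,0,0,0,0],[0,0,0,0,0,0]]]' 0.3 >/dev/null;python3 -c "from h import *; tcp()"
```

```text
red [0.3984 0.1492] [0.0382 0.116 ] 171.8 [291. 279.]
red [0.5789 0.0205] [0.0297 0.0324] 90.7 [336. 219.]
red [0.6165 0.2102] [0.0373 0.1146] 14.2 [272. 204.]
or [ 0.3626 -0.2934] [0.0346 0.1102] 3.6 [442. 294.]
or [ 0.3922 -0.1678] [0.0342 0.1014] 166.3 [400. 283.]
or [ 0.7285 -0.1532] [0.0092 0.3952] 91.2 [396. 169.]
t 13.47 pos [0.6157 0.2102 0.3824] yaw x 13.88 F [ 0.1 -0.8  0.7] op 0.0597 J [15. 27. 73.  0. 80. 91.]
```

```bash
python3 -m pendant '[[[0,0,0.02,0,0,0],[0,0,0.03,0,0,0],[0,0,0.03,0,0,0],[0,0,0.025,0,0,0],[0,0,0.013,0,0,0],[0,0,0.007,0,0,0],[0,0,0,0,0,0],[0,0,0,0,0,0]]]' && python3 -m pendant '[[[0,0,0,0,0,0],[0,0,0,0,0,0],[0,0,0,0,0,0],[0,0,0,0,0,0],[0,0,0,0,0,0],[0,0,0,0,0,0]]]' 1 40 && python3 -m pendant '[[[0,0,-0.01,0,0,0],[0,0,-0.02,0,0,0],[0,0,-0.03,0,0,0],[0,0,-0.03,0,0,0],[0,0,-0.02,0,0,0],[0,0,0,0,0,6.8],[0,0,0,0,0,6.8]]]' && python3 -c "from h import *; tcp()"
```

```text
t: 14.13
eef_pos: [0.6161, 0.2101, 0.2579]
ee_rot: [[0.97, 0.242, 0.001], [0.242, -0.97, 0.0], [0.001, -0.0, -1.0]]
force: [0.8, 0.4, -0.1]
opening: 0.0591
t: 14.63
eef_pos: [0.6162, 0.2104, 0.2585]
ee_rot: [[0.97, 0.243, 0.003], [0.243, -0.97, 0.001], [0.003, -0.0, -1.0]]
force: [-0.2, -0.7, 6.3]
opening: 0.0346
t: 15.22
eef_pos: [0.6159, 0.2103, 0.3696]
ee_rot: [[1.0, 0.003, 0.003], [0.003, -1.0, 0.001], [0.003, -0.001, -1.0]]
force: [-1.6, -0.5, -0.3]
opening: 0.0349
t 15.22 pos [0.6159 0.2103 0.3696] yaw x 0.19 F [-1.6 -0.5 -0.3] op 0.0349 J [ 15.  28.  74.  -0.  78. 105.]
```

```bash
python3 -m pendant '[[[-0.004,0.02,0,0,0,0],[-0.006,0.035,0,0,0,0],[-0.006,0.035,0,0,0,0],[-0.006,0.035,0,0,0,0],[-0.006,0.035,0,0,0,0],[-0.006,0.035,0,0,0,0],[-0.004,0.03,0,0,0,0],[0,0.0195,0,0,0,0],[0,0,0,0,0,0],[0,0,0,0,0,0]]]' >/dev/null && python3 -c "from h import *; tcp()"
```

```text
t 16.05 pos [ 0.5798 -0.0351  0.3676] yaw x 0.39 F [-0.2  0.9 -0.9] op 0.0346 J [-8. 20. 85.  0. 74. 82.]
```

```bash
python3 -m pendant '[[[-0.001,0.0005,0.02,0,0,0],[0,0,0.025,0,0,0],[0,0,0.015,0,0,0],[0,0,0.01,0,0,0],[0,0,0.005,0,0,0],[0,0,0.001,0,0,0],[0,0,0,0,0,0],[0,0,0,0,0,0]]]' && python3 -m pendant '[[[0,0,0,0,0,0],[0,0,0,0,0,0],[0,0,0,0,0,0],[0,0,0,0,0,0]]]' 0.47 && python3 -m pendant '[[[0,0,-0.01,0,0,0],[0,0,-0.02,0,0,0],[0,0,-0.03,0,0,0],[0,0,-0.03,0,0,0],[0,0,0,0,0,0]]]' && python3 -c "from h import *; tcp(); im=snap('top','top4');bars(im)"
```

```text
t: 16.72
eef_pos: [0.5792, -0.0349, 0.2919]
ee_rot: [[1.0, 0.009, 0.002], [0.009, -1.0, -0.0], [0.002, 0.0, -1.0]]
force: [0.8, -0.0, -0.6]
opening: 0.0349
t: 17.05
eef_pos: [0.5789, -0.0351, 0.2912]
ee_rot: [[1.0, 0.009, 0.001], [0.009, -1.0, -0.0], [0.001, 0.0, -1.0]]
force: [0.2, 0.5, 0.8]
opening: 0.0452
t: 17.47
eef_pos: [0.58, -0.0352, 0.3878]
ee_rot: [[1.0, 0.009, 0.009], [0.009, -1.0, -0.001], [0.009, 0.001, -1.0]]
force: [0.2, 0.2, 0.8]
opening: 0.0453
t 17.47 pos [ 0.58   -0.0352  0.3878] yaw x 0.49 F [0.2 0.2 0.8] op 0.0453 J [-8. 19. 84.  0. 76. 81.]
red [0.3984 0.1492] [0.0382 0.1159] 171.8 [291. 279.]
red [ 0.5807 -0.0432] [0.0265 0.0329] 82.4 [358. 219.]
red [0.5837 0.0214] [0.0337 0.1171] 179.2 [336. 216.]
or [ 0.3635 -0.2945] [0.0347 0.112 ] 2.2 [443. 293.]
or [ 0.7298 -0.2159] [0.0092 0.27  ] 91.2 [417. 169.]
```

```bash
python3 -m pendant '[[[-0.0125,-0.013,0,0,0,0],[-0.025,-0.026,0,0,0,0],[-0.025,-0.026,0,0,0,0],[-0.025,-0.026,0,0,0,0],[-0.025,-0.026,0,0,0,0],[-0.025,-0.026,0,0,0,0],[-0.025,-0.026,0,0,0,0],[-0.0125,-0.013,0,0,0,0],[-0.004,-0.004,0,0,0,4.4],[0,0,0,0,0,4.3],[0,0,0,0,0,0],[0,0,0,0,0,0]]]' 0.3 >/dev/null && python3 -c "from h import *; tcp()"
```

```text
t 18.52 pos [0.3981 0.1493 0.3808] yaw x -8.07 F [0.5 0.2 0.7] op 0.0597 J [ 14.   2. 106.  -0.  72. 112.]
```

```bash
python3 -m pendant '[[[0,0,0.02,0,0,0],[0,0,0.03,0,0,0],[0,0,0.03,0,0,0],[0,0,0.025,0,0,0],[0,0,0.012,0,0,0],[0,0,0.006,0,0,0],[0,0,0,0,0,0],[0,0,0,0,0,0]]]' && python3 -m pendant '[[[0,0,0,0,0,0],[0,0,0,0,0,0],[0,0,0,0,0,0],[0,0,0,0,0,0],[0,0,0,0,0,0],[0,0,0,0,0,0]]]' 1 40 && python3 -m pendant '[[[0,0,-0.01,0,0,0],[0,0,-0.02,0,0,0],[0,0,-0.03,0,0,0],[0,0,-0.03,0,0,0],[0,0,-0.02,0,0,0],[0,0,0,0,0,-4.2],[0,0,0,0,0,-4.2],[0,0,0,0,0,0]]]' && python3 -c "from h import *; tcp();im=snap('top','top5');bars(im)"
```

```text
t: 19.18
eef_pos: [0.3986, 0.1493, 0.2584]
ee_rot: [[0.99, -0.142, 0.0], [-0.142, -0.99, 0.0], [0.0, -0.0, -1.0]]
force: [-0.7, -0.0, -0.4]
opening: 0.0599
t: 19.68
eef_pos: [0.3987, 0.1495, 0.2591]
ee_rot: [[0.99, -0.142, 0.002], [-0.142, -0.99, 0.0], [0.002, -0.001, -1.0]]
force: [-1.4, -0.3, 6.3]
opening: 0.0347
t: 20.35
eef_pos: [0.3982, 0.1494, 0.3688]
ee_rot: [[1.0, 0.007, 0.002], [0.007, -1.0, 0.0], [0.002, -0.0, -1.0]]
force: [1.0, -0.2, -1.3]
opening: 0.0347
t 20.35 pos [0.3982 0.1494 0.3688] yaw x 0.4 F [ 1.  -0.2 -1.3] op 0.0347 J [ 14.   3. 107.  -0.  70. 104.]
red [0.4335 0.0029] [0.051  0.0519] 173.8 [342. 268.]
red [ 0.5849 -0.0407] [0.0382 0.1162] 1.0 [357. 216.]
red [0.5837 0.0204] [0.0381 0.1164] 0.5 [337. 216.]
or [ 0.3635 -0.2945] [0.0353 0.1119] 2.6 [444. 292.]
or [ 0.3967 -0.1689] [0.0342 0.1121] 166.3 [400. 282.]
or [ 0.728  -0.1324] [0.0092 0.4369] 91.2 [389. 169.]
```

```bash
python3 -m pendant '[[[0.0075,0.011,0,0,0,0],[0.0205,0.028,0,0,0,0],[0.0205,0.028,0,0,0,0],[0.0205,0.028,0,0,0,0],[0.0205,0.028,0,0,0,0],[0.0205,0.028,0,0,0,0],[0.0205,0.028,0,0,0,0],[0.0205,0.028,0,0,0,0],[0.0205,0.028,0,0,0,0],[0.0065,0.01,0,0,0,0],[0,0,0,0,0,0],[0,0,0,0,0,0]]]' >/dev/null && python3 -c "from h import *; tcp()"
```

```text
t 21.4 pos [ 0.5768 -0.095   0.3674] yaw x 0.06 F [-0.2 -0.2 -0.7] op 0.0346 J [-14.  21.  85.   0.  75.  76.]
```

```bash
python3 -m pendant '[[[0.001,-0.0005,0.02,0,0,0],[0,0,0.025,0,0,0],[0,0,0.015,0,0,0],[0,0,0.01,0,0,0],[0,0,0.005,0,0,0],[0,0,0.001,0,0,0],[0,0,0,0,0,0],[0,0,0,0,0,0]]]' && python3 -m pendant '[[[0,0,0,0,0,0],[0,0,0,0,0,0],[0,0,0,0,0,0],[0,0,0,0,0,0]]]' 0.48 && python3 -m pendant '[[[0,0,-0.01,0,0,0],[0,0,-0.02,0,0,0],[0,0,-0.03,0,0,0],[0,0,-0.03,0,0,0],[0,0,0,0,0,0]]]' && python3 -c "from h import *; tcp()"
```

```text
t: 22.07
eef_pos: [0.5783, -0.0944, 0.293]
ee_rot: [[1.0, 0.003, 0.002], [0.003, -1.0, -0.0], [0.002, 0.0, -1.0]]
force: [0.4, 0.1, 0.1]
opening: 0.0345
t: 22.4
eef_pos: [0.5781, -0.0945, 0.2922]
ee_rot: [[1.0, 0.003, 0.0], [0.003, -1.0, -0.0], [0.0, 0.0, -1.0]]
force: [-0.1, -0.1, -0.2]
opening: 0.0443
t: 22.82
eef_pos: [0.5792, -0.0947, 0.3888]
ee_rot: [[1.0, 0.003, 0.009], [0.003, -1.0, -0.002], [0.009, 0.002, -1.0]]
force: [0.2, -1.1, 1.6]
opening: 0.0447
t 22.82 pos [ 0.5792 -0.0947  0.3888] yaw x 0.2 F [ 0.2 -1.1  1.6] op 0.0447 J [-14.  20.  83.   0.  77.  76.]
```

```bash
python3 -m pendant '[[[-0.015,0.006,0,0,0,0],[-0.034,0.0135,0,0,0,0],[-0.034,0.0135,0,0,0,0],[-0.034,0.0135,0,0,0,0],[-0.034,0.0135,0,0,0,0],[-0.025,0.0105,0,0,0,0],[-0.006,0.003,0,0,0,7],[0,0,0,0,0,6.9],[0,0,0,0,0,0],[0,0,0,0,0,0]]]' 0.3 >/dev/null && python3 -c "from h import *; tcp();im=snap('top','top6');bars(im)"
```

```text
t 23.65 pos [ 0.3964 -0.1687  0.3824] yaw x -13.5 F [-0.3 -0.6  0.1] op 0.0596 J [-29.   3. 105.   0.  72.  74.]
red [0.4325 0.0043] [0.0495 0.0523] 0.4 [342. 268.]
red [ 0.5815 -0.1005] [0.0382 0.1139] 180.0 [378. 218.]
red [ 0.5848 -0.0406] [0.0382 0.1162] 1.1 [357. 216.]
red [0.5837 0.0204] [0.0381 0.1164] 0.5 [337. 216.]
or [ 0.728  -0.1279] [0.0092 0.4458] 91.2 [387. 169.]
```

```bash
python3 -m pendant '[[[0,0,0.02,0,0,0],[0,0,0.03,0,0,0],[0,0,0.03,0,0,0],[0,0,0.025,0,0,0],[0,0,0.012,0,0,0],[0,0,0.0065,0,0,0],[0,0,0,0,0,0],[0,0,0,0,0,0]]]' && python3 -m pendant '[[[0,0,0,0,0,0],[0,0,0,0,0,0],[0,0,0,0,0,0],[0,0,0,0,0,0],[0,0,0,0,0,0],[0,0,0,0,0,0]]]' 1 40 && python3 -m pendant '[[[0,0,-0.01,0,0,0],[0,0,-0.02,0,0,0],[0,0,-0.03,0,0,0],[0,0,-0.03,0,0,0],[0,0,-0.03,0,0,0],[0,0,0,0,0,-6],[0,0,0,0,0,-7],[0,0,0,0,0,-7]]]' && python3 -m pendant '[[[0,0,0,0,0,-7],[0,0,0,0,0,-7],[0,0,0,0,0,-7],[0,0,0,0,0,-7],[0,0,0,0,0,-7],[0,0,0,0,0,-7],[0,0,0,0,0,-7],[0,0,0,0,0,-7],[0,0,0,0,0,-7],[0,0,0,0,0,-7],[0,0,0,0,0,-7],[0,0,0,0,0,-6.5]]]' && python3 -m pendant '[[[0,0,0,0,0,0],[0,0,0,0,0,0]]]' && python3 -c "from h import *; tcp()"
```

```text
t: 24.37
eef_pos: [0.3968, -0.1687, 0.2589]
ee_rot: [[0.972, -0.235, 0.0], [-0.235, -0.972, -0.0], [0.0, 0.0, -1.0]]
force: [-0.2, -0.4, 0.2]
opening: 0.0595
t: 24.87
eef_pos: [0.3967, -0.1688, 0.2595]
ee_rot: [[0.972, -0.237, 0.002], [-0.237, -0.972, -0.001], [0.002, 0.001, -1.0]]
force: [-1.0, 0.8, 5.5]
opening: 0.0326
t: 25.53
eef_pos: [0.3963, -0.1686, 0.3795]
ee_rot: [[0.993, 0.116, 0.002], [0.116, -0.993, -0.001], [0.002, 0.001, -1.0]]
force: [0.1, -0.2, -0.9]
opening: 0.0327
t: 26.53
eef_pos: [0.3963, -0.1686, 0.379]
ee_rot: [[-0.003, 1.0, 0.001], [1.0, 0.003, -0.0], [-0.0, 0.001, -1.0]]
force: [0.8, -0.2, -1.1]
opening: 0.0326
t: 26.7
eef_pos: [0.3963, -0.1686, 0.3788]
ee_rot: [[0.007, 1.0, 0.001], [1.0, -0.007, -0.0], [-0.0, 0.001, -1.0]]
force: [0.7, 0.5, -0.5]
opening: 0.0329
t 26.7 pos [ 0.3963 -0.1686  0.3788] yaw x 89.6 F [ 0.7  0.5 -0.5] op 0.0329 J [-29.   3. 105.   0.  72. -29.]
```

```bash
python3 -m pendant '[[[0.013,0.015,0,0,0,-0.5],[0.024,0.027,0,0,0,0],[0.024,0.027,0,0,0,0],[0.024,0.027,0,0,0,0],[0.024,0.027,0,0,0,0],[0.016,0.018,0,0,0,0],[0.008,0.009,0,0,0,0],[0,0,0,0,0,0],[0,0,0,0,0,0]]]' >/dev/null && python3 -c "from h import *; tcp()"
```

```text
t 27.45 pos [ 0.5454 -0.0352  0.3782] yaw x 90.23 F [ 0.2  0.1 -0.2] op 0.0325 J [-9. 16. 90. -0. 74. -9.]
```

```bash
python3 -m pendant '[[[0,0,0.02,0,0,0],[0,0,0.025,0,0,0],[0,0,0.013,0,0,0],[0,0,0.007,0,0,0],[0,0,0.004,0,0,0],[0,0,0.001,0,0,0],[0,0,0,0,0,0],[0,0,0,0,0,0]]]' && python3 -m pendant '[[[0,0,0,0,0,0],[0,0,0,0,0,0],[0,0,0,0,0,0],[0,0,0,0,0,0]]]' 0.48 && python3 -m pendant '[[[0,0,-0.01,0,0,0],[0,0,-0.02,0,0,0],[0,0,-0.03,0,0,0],[0,0,-0.02,0,0,0],[0,0,0,0,0,0]]]' && python3 -c "from h import *; tcp();im=snap('top','top7',(310,170,475,310),4);bars(im)"
```

```text
t: 28.12
eef_pos: [0.5459, -0.0352, 0.3094]
ee_rot: [[-0.005, 1.0, 0.001], [1.0, 0.005, -0.0], [-0.0, 0.001, -1.0]]
force: [-0.4, 0.4, -0.0]
opening: 0.0326
t: 28.45
eef_pos: [0.5458, -0.0349, 0.3086]
ee_rot: [[-0.005, 1.0, 0.0], [1.0, 0.005, -0.0], [-0.0, 0.0, -1.0]]
force: [-0.3, 0.6, -0.1]
opening: 0.0446
t: 28.87
eef_pos: [0.5467, -0.0351, 0.3936]
ee_rot: [[-0.005, 1.0, 0.007], [1.0, 0.005, -0.001], [-0.001, 0.007, -1.0]]
force: [-0.2, 0.1, 0.8]
opening: 0.0446
t 28.87 pos [ 0.5467 -0.0351  0.3936] yaw x 90.3 F [-0.2  0.1  0.8] op 0.0446 J [-9. 15. 88. -0. 76. -9.]
red [ 0.5382 -0.1003] [0.0325 0.0383] 91.0 [379. 234.]
red [0.5837 0.0189] [0.0386 0.1171] 179.2 [336. 217.]
or [ 0.3626 -0.2934] [0.0346 0.1102] 3.6 [442. 294.]
or [ 0.728  -0.1294] [0.0092 0.4428] 91.2 [388. 169.]
```

View pics/top7.png

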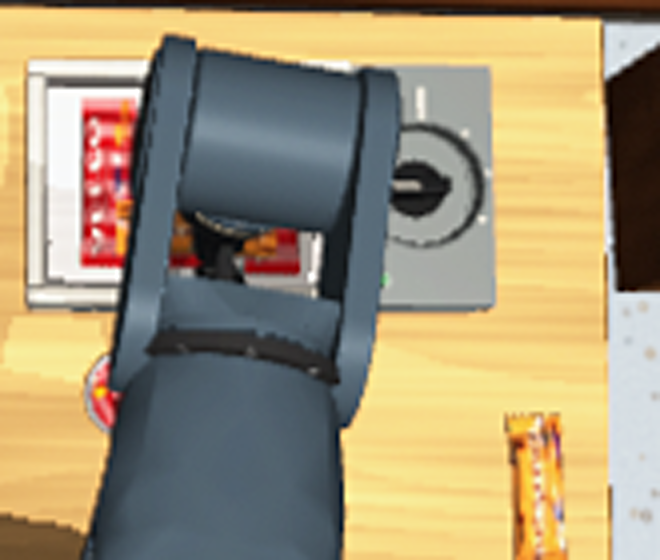

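The view shows an orange bar lying across the red ones in the well, partly hidden by the wrist. The last orange bar on the counter is at about crop (535,485). I'll fetch that one.

```bash
python3 -m pendant '[[[-0.014,-0.01,0,0,0,0],[-0.025,-0.018,0,0,0,0],[-0.027,-0.0193,0,0,0,0],[-0.027,-0.0193,0,0,0,0],[-0.027,-0.0193,0,0,0,0],[-0.027,-0.0193,0,0,0,0],[-0.027,-0.0193,0,0,0,0],[-0.027,-0.0193,0,0,0,0],[-0.027,-0.0193,0,0,0,0],[-0.02,-0.0143,0,0,0,0],[-0.01,-0.007,0,0,0,0]]]' 0.3 >/dev/null; python3 -m pendant '[[[0,0,0,0,0,4.8],[0,0,0,0,0,7],[0,0,0,0,0,7],[0,0,0,0,0,7],[0,0,0,0,0,7],[0,0,0,0,0,7],[0,0,0,0,0,7],[0,0,0,0,0,7],[0,0,0,0,0,7],[0,0,0,0,0,7],[0,0,0,0,0,7],[0,0,0,0,0,7]]]' >/dev/null; python3 -m pendant '[[[0,0,0,0,0,6],[0,0,0,0,0,0],[0,0,0,0,0,0]]]' >/dev/null; python3 -c "from h import *; tcp();im=snap('top','top8');bars(im)"
```

```text
t 31.08 pos [ 0.3625 -0.2938  0.3879] yaw x 2.69 F [1.  0.1 1.2] op 0.0599 J [-45.   7. 100.  -0.  74.  43.]
red [0.4325 0.0043] [0.0495 0.0523] 0.4 [342. 268.]
red [ 0.5785 -0.0966] [0.0383 0.1131] 1.0 [377. 221.]
red [ 0.6085 -0.0398] [0.0356 0.0692] 0.4 [357. 208.]
red [0.5837 0.0204] [0.0381 0.1164] 0.5 [336. 217.]
or [ 0.3698 -0.2943] [0.0353 0.1007] 2.7 [442. 289.]
or [ 0.5521 -0.0503] [0.0326 0.1088] 91.1 [362. 229.]
or [ 0.7279 -0.125 ] [0.0092 0.4517] 91.2 [386. 169.]
```

```bash
python3 -m pendant '[[[0,0,0.02,0,0,0],[0,0,0.03,0,0,0],[0,0,0.03,0,0,0],[0,0,0.03,0,0,0],[0,0,0.012,0,0,0],[0,0,0.0065,0,0,0],[0,0,0,0,0,0],[0,0,0,0,0,0]]]' && python3 -m pendant '[[[0,0,0,0,0,0],[0,0,0,0,0,0],[0,0,0,0,0,0],[0,0,0,0,0,0],[0,0,0,0,0,0],[0,0,0,0,0,0]]]' 1 40 && python3 -m pendant '[[[0,0,-0.01,0,0,0],[0,0,-0.02,0,0,0],[0,0,-0.03,0,0,0],[0,0,-0.03,0,0,0],[0,0,-0.03,0,0,0],[0,0,0,0,0,-4.7],[0,0,0,0,0,-6],[0,0,0,0,0,-7]]]' && python3 -m pendant '[[[0,0,0,0,0,-7],[0,0,0,0,0,-7],[0,0,0,0,0,-7],[0,0,0,0,0,-7],[0,0,0,0,0,-7],[0,0,0,0,0,-7],[0,0,0,0,0,-7],[0,0,0,0,0,-7],[0,0,0,0,0,-7],[0,0,0,0,0,-7],[0,0,0,0,0,0],[0,0,0,0,0,0]]]' && python3 -c "from h import *; tcp()"
```

```text
t: 31.8
eef_pos: [0.3629, -0.2941, 0.2605]
ee_rot: [[0.999, 0.045, 0.0], [0.045, -0.999, -0.0], [0.0, 0.0, -1.0]]
force: [0.2, -0.3, 0.3]
opening: 0.0599
t: 32.3
eef_pos: [0.363, -0.2942, 0.2611]
ee_rot: [[0.999, 0.044, 0.001], [0.044, -0.999, -0.002], [0.001, 0.002, -1.0]]
force: [-2.3, 0.6, 6.4]
opening: 0.0326
t: 32.97
eef_pos: [0.3626, -0.2939, 0.3815]
ee_rot: [[0.937, 0.35, 0.002], [0.35, -0.937, -0.002], [0.001, 0.002, -1.0]]
force: [-0.5, 0.0, -0.3]
opening: 0.0326
t: 33.97
eef_pos: [0.3626, -0.2939, 0.3806]
ee_rot: [[0.0, 1.0, 0.001], [1.0, -0.0, -0.001], [-0.001, 0.001, -1.0]]
force: [-0.2, 0.5, -0.8]
opening: 0.0328
t 33.97 pos [ 0.3626 -0.2939  0.3806] yaw x 89.98 F [-0.2  0.5 -0.8] op 0.0328 J [-45.   7. 100.   0.  73. -45.]
```

```bash
python3 -m pendant '[[[0.012,0.0115,0,0,0,0],[0.024,0.0225,0,0,0,0],[0.026,0.0245,0,0,0,0],[0.026,0.0245,0,0,0,0],[0.026,0.0245,0,0,0,0],[0.026,0.0245,0,0,0,0],[0.026,0.0245,0,0,0,0],[0.026,0.0245,0,0,0,0],[0.026,0.0245,0,0,0,0],[0.024,0.0225,0,0,0,0],[0.012,0.0115,0,0,0,0],[0.005,0.005,0,0,0,0]]]' >/dev/null && python3 -m pendant '[[[0,0,0,0,0,-0.3],[0,0,0,0,0,0]]]' >/dev/null && python3 -c "from h import *; tcp()"
```

```text
t 35.13 pos [ 0.6059 -0.0346  0.3799] yaw x 90.42 F [-0.7 -0.  -0.5] op 0.0329 J [-8. 23. 80. -0. 77. -8.]
```

```bash
python3 -m pendant '[[[0,0.001,0.02,0,0,0],[0,0,0.025,0,0,0],[0,0,0.013,0,0,0],[0,0,0.007,0,0,0],[0,0,0.004,0,0,0],[0,0,0.001,0,0,0],[0,0,0,0,0,0],[0,0,0,0,0,0]]]' && python3 -m pendant '[[[0,0,0,0,0,0],[0,0,0,0,0,0],[0,0,0,0,0,0],[0,0,0,0,0,0]]]' 0.5 && python3 -m pendant '[[[0,0,-0.01,0,0,0],[0,0,-0.02,0,0,0],[0,0,-0.03,0,0,0],[0,0,-0.02,0,0,0],[0,0,0,0,0,0]]]' && python3 -c "from h import *; tcp()"
```

```text
t: 35.8
eef_pos: [0.6075, -0.0343, 0.311]
ee_rot: [[-0.008, 1.0, 0.001], [1.0, 0.008, -0.0], [-0.0, 0.001, -1.0]]
force: [0.8, 0.5, -1.2]
opening: 0.0326
t: 36.13
eef_pos: [0.6074, -0.034, 0.3101]
ee_rot: [[-0.009, 1.0, 0.0], [1.0, 0.009, -0.0], [-0.0, 0.0, -1.0]]
force: [0.7, 0.2, -0.5]
opening: 0.0429
t: 36.55
eef_pos: [0.6081, -0.0341, 0.3955]
ee_rot: [[-0.009, 1.0, 0.008], [1.0, 0.009, -0.001], [-0.001, 0.008, -1.0]]
force: [0.1, -0.2, -0.2]
opening: 0.0427
t 36.55 pos [ 0.6081 -0.0341  0.3955] yaw x 90.5 F [ 0.1 -0.2 -0.2] op 0.0427 J [-8. 22. 79.  0. 79. -8.]
```

```bash
python3 -m pendant '[[[0.02,-0.009,0,0,0,0],[0.034,-0.0163,0,0,0,0],[0.034,-0.0163,0,0,0,0],[0.034,-0.0163,0,0,0,0],[0.034,-0.0163,0,0,0,0],[0.034,-0.0163,0,0,0,0],[0.034,-0.0163,0,0,0,0],[0.034,-0.0163,0,0,0,0],[0.034,-0.0163,0,0,0,0],[0.034,-0.0163,0,0,0,0],[0.034,-0.0163,0,0,0,0],[0.034,-0.0163,0,0,0,0]]]' 0.3 >/dev/null && python3 -m pendant '[[[0.01,-0.005,0,0,0,7],[0,0,0,0,0,7],[0,0,0,0,0,7],[0,0,0,0,0,7],[0,0,0,0,0,7],[0,0,0,0,0,7],[0,0,0,0,0,7],[0,0,0,0,0,7],[0,0,0,0,0,7],[0,0,0,0,0,7],[0,0,0,0,0,7],[0,0,0,0,0,7]]]' >/dev/null && python3 -m pendant '[[[0,0,0,0,0,7],[0,0,0,0,0,0],[0,0,0,0,0,0]]]' >/dev/null && python3 -c "from h import *; tcp();im=snap('top','top9',(160,165,470,345),2.58);bars(im)"
```

```text
t 38.8 pos [0.4105 0.3682 0.39  ] yaw x -0.28 F [ 0.1 -0.3  0.7] op 0.06 J [ 37.  16.  88.   0.  76. 127.]
red [0.4325 0.0043] [0.0495 0.0523] 0.4 [342. 268.]
red [ 0.5861 -0.0399] [0.0238 0.0357] 91.1 [357. 216.]
red [ 0.5785 -0.0966] [0.0383 0.1131] 1.0 [378. 222.]
red [0.5837 0.0204] [0.0381 0.1164] 0.5 [336. 216.]
or [ 0.5485 -0.05  ] [0.0356 0.1082] 97.2 [361. 229.]
or [ 0.616  -0.0488] [0.0382 0.1201] 93.1 [360. 206.]
or [ 0.728  -0.1294] [0.0092 0.4428] 91.2 [388. 169.]
```

View pics/top9.png

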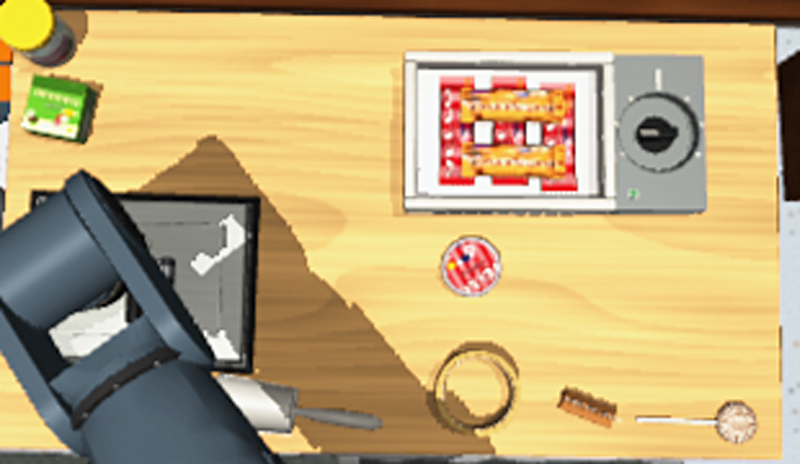

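The well holds three red bars with both orange ones flat across them, and no bars are left on the counter. Next is the lid.

```bash
python3 -m pendant '[[[-0.001,-0.0044,0.02,0,0,0.3],[0,0,0.03,0,0,0],[0,0,0.025,0,0,0],[0,0,0.015,0,0,0],[0,0,0.01,0,0,0],[0,0,0.001,0,0,0],[0,0,0,0,0,0],[0,0,0,0,0,0]]]' && python3 -m pendant '[[[0,0,0,0,0,0],[0,0,0,0,0,0],[0,0,0,0,0,0],[0,0,0,0,0,0],[0,0,0,0,0,0],[0,0,0,0,0,0],[0,0,0,0,0,0]]]' 1 110 && python3 -m pendant '[[[0,0,-0.005,0,0,0],[0,0,-0.01,0,0,0],[0,0,-0.02,0,0,0],[0,0,-0.03,0,0,0],[0,0,-0.03,0,0,0],[0,0,-0.03,0,0,0],[0,0,-0.018,0,0,0],[0,0,0,0,0,-0.5],[0,0,0,0,0,-0.5],[0,0,0,0,0,0]]]' && python3 -c "from h import *; tcp()"
```

```text
t: 39.52
eef_pos: [0.4099, 0.3729, 0.2901]
ee_rot: [[1.0, -0.013, 0.001], [-0.013, -1.0, 0.001], [0.001, -0.001, -1.0]]
force: [0.2, -0.8, -0.1]
opening: 0.0597
t: 40.1
eef_pos: [0.4097, 0.3728, 0.2897]
ee_rot: [[1.0, -0.014, 0.001], [-0.014, -1.0, 0.001], [0.001, -0.001, -1.0]]
force: [-1.7, -0.8, 5.7]
opening: 0.0146
t: 40.93
eef_pos: [0.4092, 0.3724, 0.4303]
ee_rot: [[1.0, 0.004, -0.002], [0.004, -1.0, -0.002], [-0.002, 0.002, -1.0]]
force: [0.2, 0.1, -4.7]
opening: 0.0144
t 40.93 pos [0.4092 0.3724 0.4303] yaw x 0.25 F [ 0.2  0.1 -4.7] op 0.0144 J [ 37.  15.  84.   0.  81. 127.]
```

```bash
python3 -m pendant '[[[0.005,0.012,0,0,0,0],[0.009,0.022,0,0,0,0],[0.0125,0.0305,0,0,0,0],[0.0125,0.0305,0,0,0,0],[0.0125,0.0305,0,0,0,0],[0.0125,0.0305,0,0,0,0],[0.0125,0.0305,0,0,0,0],[0.0125,0.0305,0,0,0,0],[0.0125,0.0305,0,0,0,0],[0.0125,0.0305,0,0,0,0],[0.0125,0.0305,0,0,0,0],[0.0125,0.0305,0,0,0,0]]]' >/dev/null && python3 -m pendant '[[[0.0125,0.0305,0,0,0,0],[0.009,0.022,0,0,0,0],[0.005,0.0125,0,0,0,0],[0.002,0.003,0,0,0,0],[0,0,0,0,0,0],[0,0,0,0,0,0],[0,0,0,0,0,0]]]' > /dev/null && python3 -c "from h import *; tcp(); snap('side','side10',(200,130,400,280),4)"
```

```text
t 42.52 pos [ 0.5781 -0.0327  0.4317] yaw x 0.26 F [ 0.5  0.1 -3.7] op 0.0137 J [-8. 18. 80.  0. 82. 82.]
```

View pics/side10.png

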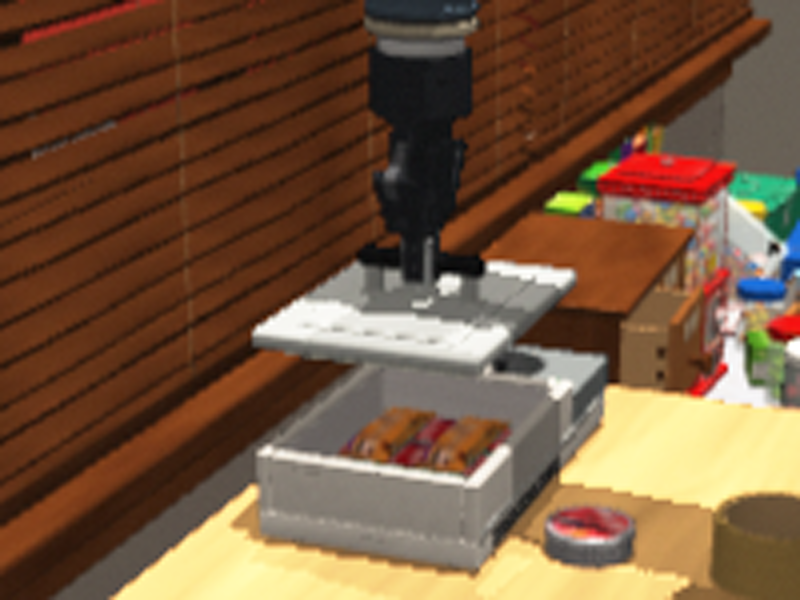

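The lid hangs level and aligned above the well, and the bars lie below the rim. I'll lower it gently.

```bash
python3 -m pendant '[[[0,0.0007,0.015,0,0,0],[0,0,0.02,0,0,0],[0,0,0.015,0,0,0],[0,0,0.01,0,0,0],[0,0,0.006,0,0,0],[0,0,0.004,0,0,0],[0,0,0.004,0,0,0],[0,0,0.002,0,0,0],[0,0,0.001,0,0,0],[0,0,0,0,0,0],[0,0,0,0,0,0]]]' && python3 -c "from h import *; tcp()"
```

```text
t: 43.48
eef_pos: [0.5785, -0.0345, 0.3553]
ee_rot: [[1.0, 0.003, 0.001], [0.003, -1.0, -0.0], [0.001, 0.0, -1.0]]
force: [-0.4, -0.3, -3.2]
opening: 0.0142
t 43.48 pos [ 0.5785 -0.0345  0.3553] yaw x 0.19 F [-0.4 -0.3 -3.2] op 0.0142 J [-8. 21. 87.  0. 73. 82.]
```

```bash
python3 -m pendant '[[[0,0,0.002,0,0,0],[0,0,0.001,0,0,0],[0,0,0.001,0,0,0],[0,0,0,0,0,0],[0,0,0,0,0,0]]]' && python3 -c "from h import *; tcp()"
```

```text
t: 43.9
eef_pos: [0.5785, -0.0345, 0.3527]
ee_rot: [[1.0, 0.003, 0.002], [0.003, -1.0, -0.0], [0.002, 0.0, -1.0]]
force: [-5.1, -0.6, 9.8]
opening: 0.0143
t 43.9 pos [ 0.5785 -0.0345  0.3527] yaw x 0.19 F [-5.1 -0.6  9.8] op 0.0143 J [-8. 21. 87. -0. 72. 82.]
```

```bash
python3 -m pendant '[[[0,0,0,0,0,0],[0,0,0,0,0,0],[0,0,0,0,0,0],[0,0,0,0,0,0],[0,0,0,0,0,0],[0,0,0,0,0,0]]]' 0.4 && python3 -m pendant '[[[0,0,-0.01,0,0,0],[0,0,-0.02,0,0,0],[0,0,-0.03,0,0,0],[0,0,-0.015,0,0,0],[0,0,0,0,0,0]]]' && python3 -c "
from h import *; tcp(); snap('side','side11',(220,180,380,300),5)"
```

```text
t: 44.4
eef_pos: [0.5785, -0.0345, 0.3508]
ee_rot: [[1.0, 0.003, -0.0], [0.003, -1.0, 0.0], [-0.0, -0.0, -1.0]]
force: [1.2, -0.2, -1.1]
opening: 0.0512
t: 44.82
eef_pos: [0.579, -0.0345, 0.4305]
ee_rot: [[1.0, 0.003, 0.006], [0.003, -1.0, -0.001], [0.006, 0.001, -1.0]]
force: [0.3, 0.5, 0.1]
opening: 0.0509
t 44.82 pos [ 0.579  -0.0345  0.4305] yaw x 0.2 F [0.3 0.5 0.1] op 0.0509 J [-8. 18. 80. -0. 82. 82.]
```

View pics/side11.png

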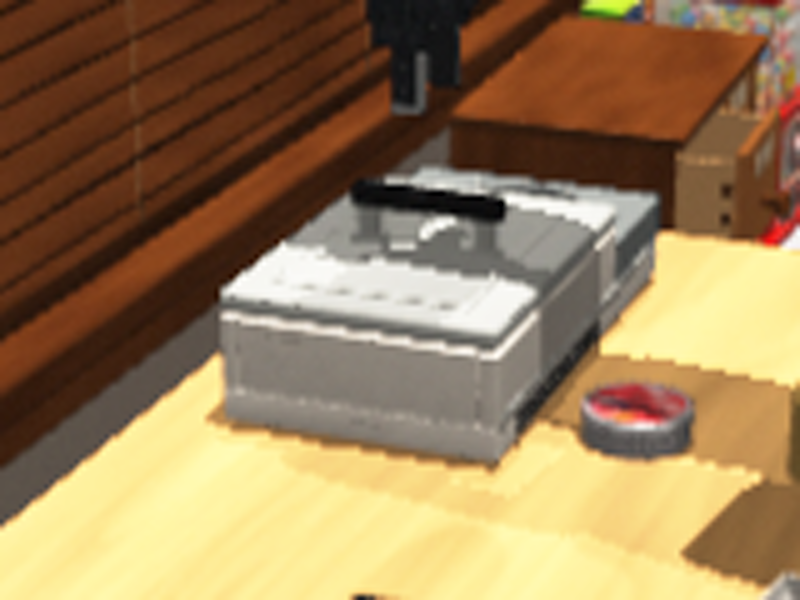

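The side view shows the lid flat on the rim again. Next is the dial.

```bash
python3 -m pendant '[[[0.0005,0.02,0,0,0,0],[0.0005,0.034,0,0,0,0],[0,0.034,0,0,0,0],[0,0.034,0,0,0,0],[0,0.026,0,0,0,0],[0,0.0185,0,0,0,0],[0,0,0,0,0,-7],[0,0,0,0,0,-7],[0,0,0,0,0,-7],[0,0,0,0,0,-7],[0,0,0,0,0,-7],[0,0,0,0,0,-7]]]' 0.6 >/dev/null; python3 -m pendant '[[[0,0,0,0,0,-7],[0,0,0,0,0,-7],[0,0,0,0,0,-7],[0,0,0,0,0,-7],[0,0,0,0,0,-7],[0,0,0,0,0,-7],[0,0,0,0,0,-6],[0,0,0,0,0,0],[0,0,0,0,0,0],[0,0,0,0,0,0]]]' >/dev/null; python3 -c "from h import *; tcp()"
```

```text
t 46.7 pos [ 0.5799 -0.2009  0.4254] yaw x 89.99 F [-0.2 -0.7 -0.6] op 0.0344 J [-23.  22.  75.  -0.  83. -23.]
```

```bash
python3 -m pendant '[[[0,0,0.02,0,0,0],[0,0,0.03,0,0,0],[0,0,0.03,0,0,0],[0,0,0.02,0,0,0],[0,0,0.01,0,0,0],[0,0,0.006,0,0,0],[0,0,0.004,0,0,0],[0,0,0.002,0,0,0],[0,0,0,0,0,0],[0,0,0,0,0,0]]]' && python3 -m pendant '[[[0,0,0.002,0,0,0],[0,0,0.002,0,0,0],[0,0,0,0,0,0],[0,0,0,0,0,0]]]'
```

```text
t: 47.53
eef_pos: [0.5803, -0.2011, 0.3049]
ee_rot: [[-0.003, 1.0, 0.001], [1.0, 0.003, -0.001], [-0.001, 0.001, -1.0]]
force: [0.2, 0.4, -0.2]
opening: 0.034
t: 47.87
eef_pos: [0.58, -0.201, 0.2999]
ee_rot: [[-0.003, 1.0, -0.0], [1.0, 0.003, 0.0], [0.0, -0.0, -1.0]]
force: [0.1, 0.7, 0.2]
opening: 0.0339
```

Close gently and check the opening (should stop near 13 mm).

```bash
python3 -m pendant '[[[0,0,0,0,0,0],[0,0,0,0,0,0],[0,0,0,0,0,0],[0,0,0,0,0,0],[0,0,0,0,0,0]]]' 1 40 && python3 -c "from h import *; s=tcp(); print(s['ft_torque'])"
```

```text
t: 48.28
eef_pos: [0.5799, -0.201, 0.3001]
ee_rot: [[-0.003, 1.0, -0.0], [1.0, 0.003, -0.0], [-0.0, -0.0, -1.0]]
force: [-3.9, -0.0, 5.2]
opening: 0.0117
t 48.28 pos [ 0.5799 -0.201   0.3001] yaw x 90.2 F [-3.9 -0.   5.2] op 0.0117 J [-23.  27.  85.  -0.  68. -24.]
[0.1201979  0.5812634  0.06103622]
```

```bash
python3 -m pendant '[[[0,0,0,0,0,4],[0,0,0,0,0,7],[0,0,0,0,0,7],[0,0,0,0,0,7],[0,0,0,0,0,7],[0,0,0,0,0,7],[0,0,0,0,0,7],[0,0,0,0,0,7],[0,0,0,0,0,7],[0,0,0,0,0,7],[0,0,0,0,0,7],[0,0,0,0,0,7]]]' && python3 -m pendant '[[[0,0,0,0,0,5],[0,0,0,0,0,3.6],[0,0,0,0,0,0],[0,0,0,0,0,0],[0,0,0,0,0,0]]]' && python3 -c "from h import *; s=tcp(); print(s['ft_torque'])"
```

```text
t: 49.28
eef_pos: [0.5774, -0.1989, 0.3]
ee_rot: [[0.988, 0.154, -0.009], [0.154, -0.988, 0.005], [-0.008, -0.007, -1.0]]
force: [-25.0, 16.8, 17.8]
opening: 0.0114
t: 49.7
eef_pos: [0.5775, -0.1984, 0.3]
ee_rot: [[1.0, 0.011, -0.009], [0.011, -1.0, 0.006], [-0.008, -0.006, -1.0]]
force: [-24.7, 17.9, 17.6]
opening: 0.0119
t 49.7 pos [ 0.5775 -0.1984  0.3   ] yaw x 0.63 F [-24.7  17.9  17.6] op 0.0119 J [-23.  27.  85.   0.  69.  66.]
[3.05540643 3.92994124 0.00941133]
```

```bash
python3 -m pendant '[[[0,0,0,0,0,0],[0,0,0,0,0,0],[0,0,0,0,0,0],[0,0,0,0,0,0]]]' 0.6 && python3 -m pendant '[[[0,0,-0.01,0,0,0],[0,0,-0.02,0,0,0],[0,0,-0.03,0,0,0],[0,0,-0.03,0,0,0],[0,0,-0.02,0,0,0],[0,-0.035,0,0,0,0],[-0.035,-0.02,0,0,0,0],[-0.04,0,0,0,0,0],[-0.04,0,0,0,0,0],[-0.04,0,0,0,0,0],[-0.04,0,0,0,0,0],[0,0,0,0,0,0]]]' && python3 -m pendant '[[[0,-0.035,0,0,0,0],[0,-0.035,0,0,0,0],[0,-0.035,0,0,0,0],[0,-0.035,0,0,0,0],[0,0,0,0,0,0]]]' >/dev/null; python3 -c "
from h import *; tcp(); im=snap('top','top12'); bars(im)
a=cv2.resize(im[196:238,394:438],(400,382),interpolation=cv2.INTER_CUBIC); b=cv2.resize(im[170:260,160:470],(800,232),interpolation=cv2.INTER_CUBIC)
c=np.zeros((590,800,3),np.uint8); c[:382,:400]=a; c[:382,400:]=cv2.resize(im[175:259,310:398],(400,382),interpolation=cv2.INTER_CUBIC); c[382:,:]=b[:208]; cv2.imwrite('pics/fin.png',c[:,:,::-1])"
```

```text
t: 50.03
eef_pos: [0.5802, -0.2011, 0.2998]
ee_rot: [[1.0, 0.01, 0.0], [0.01, -1.0, -0.0], [0.0, 0.0, -1.0]]
force: [0.4, -0.8, 0.0]
opening: 0.0342
t: 51.03
eef_pos: [0.3798, -0.1474, 0.4107]
ee_rot: [[1.0, 0.009, -0.0], [0.009, -1.0, -0.001], [-0.0, 0.001, -1.0]]
force: [0.8, 0.2, 0.7]
opening: 0.0345
t 51.45 pos [ 0.3828 -0.0039  0.4108] yaw x 0.82 F [-0.  -0.9  0.3] op 0.034 J [ -8.  -4. 108.   0.  76.  82.]
or [ 0.7279 -0.125 ] [0.0092 0.4517] 91.2 [386. 169.]
```

View pics/fin.png

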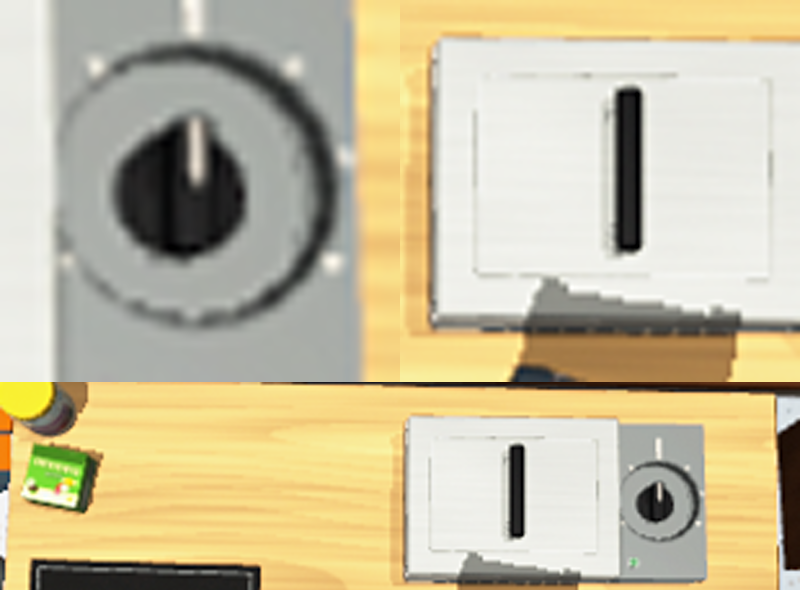

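Run:
```python
from h import *
for f in("top0","top12"):
    im=cv2.imread(f"pics/{f}.png"); g=cv2.cvtColor(im,cv2.COLOR_BGR2GRAY).astype(float)
    h=cv2.cvtColor(im,cv2.COLOR_BGR2HSV)
    def wline(x0,y0,x1,y1,th,z):   # weighted principal axis of bright pixels
        w=np.clip(g[y0:y1,x0:x1]-th,0,None); ys,xs=np.nonzero(w); W=w[ys,xs]
        P=np.array([onz("top",x+x0,y+y0,z)[:2] for x,y in zip(xs,ys)]); c=np.average(P,axis=0,weights=W)
        C=np.cov((P-c).T,aweights=W); v=np.linalg.eigh(C)[1][:,1]; return np.round(c,4),round(float(np.degrees(np.arctan2(v[1],v[0]))+90)%180-90,1)
    if f=="top0": print("ptr",wline(405,212,418,221,90,.239))
    else: print("ptr",wline(411,207,419,218,90,.239))
    print("mark",wline(411,190,420,201,195,.24))
    m=((h[...,1]<40)&(g>205)).astype(np.uint8); m[:180]=0;m[250:]=0;m[:,:310]=0;m[:,402:]=0
    m=cv2.morphologyEx(m,cv2.MORPH_CLOSE,np.ones((9,9)))
    print("lid",*[b[:3] for b in blobs("top",m,0.268,800)])
    m=((g<110)).astype(np.uint8); m[:188]=0;m[236:]=0;m[:,:345]=0;m[:,375:]=0
    print("handle",*[b[:3] for b in blobs("top",m,0.305,50)])
    # plate edges: back edge and left edge via gradient, subpixel
    for nm,rng in(("back",[(u,) for u in range(325,392,4)]),):
        pts=[]
        for (u,) in rng:
            col=g[178:194,u]; d=np.abs(np.diff(col)); k=np.argmax(d); pts.append(onz("top",u,178+k+.5,.268)[:2])
        pts=np.array(pts); p=np.polyfit(pts[:,1],pts[:,0],1); print(nm,"x at y=-.034:",round(np.polyval(p,-.034),4),"yaw",round(-float(np.degrees(np.arctan(p[0]))),2))
```

```text
ptr (array([ 0.5827, -0.1799]), 87.1)
mark (array([ 0.6411, -0.1993]), 1.5)
lid (array([ 0.58  , -0.0371]), array([0.1691, 0.2334]), 91.0)
handle (array([ 0.5775, -0.0331]), array([0.0162, 0.0958]), 0.4)
back x at y=-.034: 0.6671 yaw -0.69
ptr (array([ 0.6002, -0.1999]), 21.3)
mark (array([ 0.6413, -0.1993]), 1.6)
lid (array([ 0.5809, -0.0371]), array([0.1714, 0.2334]), 90.9)
handle (array([ 0.5789, -0.0345]), array([0.0136, 0.0986]), 0.3)
back x at y=-.034: 0.6648 yaw 0.94
```

Run:
```python
from h import *
g=cv2.cvtColor(cv2.imread("pics/top12.png"),cv2.COLOR_BGR2GRAY).astype(int)
print(g[205:220,408:424])
P=[]
for v in range(210,216):
    r=np.clip(g[v,413:419]-60,0,None); P.append(onz("top",(r*np.arange(413,419)).sum()/r.sum(),v,.2385)[:2])
P=np.array(P); print(np.round(P,4)); k=np.polyfit(P[:,0],P[:,1],1); print("dir",np.degrees(np.arctan(k[0])))
Q=[]
for v in range(191,199):
    r=np.clip(g[v,411:420]-185,0,None); Q.append(onz("top",(r*np.arange(411,420)).sum()/max(r.sum(),1),v,.24)[:2])
Q=np.array(Q); print(np.round(Q,4))
```

```text
[[172 170 171 171 170 170 171 170 170 170 172 166 161 133  92  54]
 [171 170 170 170 171 171 171 171 170 170 170 171 173 167 138 107]
 [171 170 170 171 172 173 173 172 172 171 171 169 170 172 166 143]
 [172 172 171 173 177 151 139 138 137 166 172 171 170 169 172 167]
 [172 173 176 180 125  73  94 187 109 122 166 172 170 170 169 171]
 [174 178 138 107  43  21  81 211 106 105 166 174 171 171 169 170]
 [179 126  63  26   5  25  73 211 109  58 134 170 173 170 170 169]
 [125  54  23  19   8  27  70 212 113  17  62 133 168 172 171 170]
 [ 51  31  27  23   8  27  72 216 115  19  26  67 161 174 172 171]
 [ 28  34  29  21   8  27  74 218 118  21  29  28 109 165 172 171]
 [ 34  37  28  22   9  29  43 178  97  25  31  28  84 162 173 170]
 [ 36  38  30  23  10  30  31  85  53  23  31  31  50 158 173 171]
 [ 35  38  35  25   9  32  37  36  35  23  32  32  24 156 173 170]
 [ 34  38  40  27   9  30  40  38  35  23  31  33  46 158 174 170]
 [ 32  39  40  27   9  31  41  37  35  23  32  31  51 158 174 171]]
[[ 0.5988 -0.2038]
 [ 0.5959 -0.203 ]
 [ 0.593  -0.201 ]
 [ 0.5901 -0.2009]
 [ 0.5872 -0.2009]
 [ 0.5843 -0.201 ]]
dir -11.3528859500184
[[ 0.6536 -0.2005]
 [ 0.6506 -0.1994]
 [ 0.6477 -0.1994]
 [ 0.6448 -0.1993]
 [ 0.6419 -0.1993]
 [ 0.639  -0.1993]
 [ 0.6361 -0.1998]
 [ 0.6332 -0.1998]]
```

```bash
python3 -c "
from workcell import env; print(env.hand_in())"
```

```text
the job is handed in; nothing more can be done
None
```

I handed the job in at about 51 s of robot time, with the arm held clear above the counter.

I laid the lid on the mat and put all five bars in the well: three red on the floor, two orange flat across them. Then I put the lid back and turned the dial about 90° clockwise to the long white mark.

**Last checks**
- **Bars:** before the lid went back, the top view showed all five in the well and none left on the counter.
- **Lid:** the side view shows it flat on the rim. The handle yaw is 0.3°, against 0.4° at the start, and its position is within about 1.5 mm of the start in each axis; the play is 5 mm. My separate back-edge fit gave −0.7° at the start and +0.9° at the end. It was noisy, so I relied on the handle and the lid outline.
- **Dial:** the white line points straight back, and its clean pixel rows agree with the mark's direction to about 2°. Two cruder automatic fits gave 21° and −11°, and I put these down to grey disc pixels in the mask. While turning there was about 30 N of side force from a small axis offset, which went away on release.
- **Tin and carton:** the tin was unmoved in every picture that showed it, but the arm hid it in the last one. The carton was in its place in the last picture.

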